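# Vortex a vial and present its bottom code to the scanner

### The job

Take the orange-capped vial out of the rack, push it straight down into the vortex mixer's sprung cup as far as the cup goes, and keep it pressed there for two full seconds so that it is mixed. Then carry it over the splash guard and hold it upright about 1 cm above the middle of the scanner's round window, so that the code on its underside can be read; finish while still holding it there, hovering still. Do not bump the guard, touch the scanner or disturb the other vials and bottles.

Things in the scene. Friction and masses are not known exactly. Their poses are not given: they have to be found in the camera images.
- rack: fixed blue rack block on the table, 60 x 210 x 40 mm (its x, y, z), origin at the centre of its underside; four holes of 31 mm diameter, 32 mm deep, in a row along its y axis at y = -75, -25, 25, 75 mm; the hole at y = +75 is empty, the three vials stand in the others in any order; its yaw varies
- vial: the vial to handle: white body, ORANGE cap, 28 mm diameter and 80 mm tall over all (straight sides, the cap as wide as the body), 35 to 70 g; origin at the centre of its underside, z up along its axis; stands upright in a hole of the rack with its underside 8 mm above the table and 48 mm of it showing
- vial_blue: bystander vial, white body with blue cap, 28 mm diameter and 80 mm tall over all (straight sides, the cap as wide as the body), 35 to 70 g; origin at the centre of its underside, z up along its axis; stands upright in a hole of the rack with its underside 8 mm above the table and 48 mm of it showing
- vial_green: bystander vial, white body with green cap, 28 mm diameter and 80 mm tall over all (straight sides, the cap as wide as the body), 35 to 70 g; origin at the centre of its underside, z up along its axis; stands upright in a hole of the rack with its underside 8 mm above the table and 48 mm of it showing
- mixer: fixed vortex mixer: white box 120 x 110 x 66 mm with a round grey collar, 62 mm in diameter and 74 mm high, under the cup; origin at the centre of its underside, z up
- cup_floor (a point): centre of the inner floor of the mixer's black rubber cup, on which the vial's underside rests; the cup is on top of the mixer, on its vertical axis, the floor 90 mm above the table with the cup up; the cup is a funnel, inner diameter 32 mm at the floor and 44 mm at the rim, rim 14 mm above the floor
- cup (a joint): downward travel of the sprung cup in m: 0 up, 0.008 fully down on its hard stop; the spring takes about 2 N to start it and 8 N to hold it fully down
- guard: fixed splash guard between mixer and scanner: pale blue upright panel 260 mm long (its x), 5 mm thick, top edge 160 mm above the table, on two aluminium feet 60 mm wide across it; origin on the table under its middle
- scanner: fixed code scanner: black box 130 x 130 x 50 mm, origin at the centre of its underside
- window (a point): centre of the scanner's round dark red glass window (44 mm in diameter, in a white ring 56 mm wide), on the upper face of the glass, 51 mm above the table; z up
- amber_bottle: bystander, upright brown reagent bottle, 52 mm in diameter, 125 mm tall, origin at the centre of its underside
- white_bottle: bystander, upright white bottle with red cap, 48 mm in diameter, 110 mm tall, origin at the centre of its underside
- dropper: bystander, upright little white dropper bottle with red cap, 26 mm in diameter, 60 mm tall, origin at the centre of its underside

How it is judged (in metres and radians):
On the way, in this order (a step that is already met when the one before it is completed fails the run):
1. the orange-capped vial is lifted clear of the rack (z of vial in the frame of rack above 0.05 m and contact force between vial and the fingers above 0.5 N), for 0.1 s.
2. the gripped vial stands in the mixer's cup and presses it down (at least 6 of its 8 mm) without a break for 1.7 s (value of joint cup above 0.006 m and distance between vial and cup_floor below 0.007 m and angle between vial's own z axis and vertical below 0.2 rad and contact force between vial and the fingers above 0.5 N), for 1.7 s.
At the end, for the whole second after the job is handed in: The orange-capped vial is held by the fingers, still, upright within about 7 degrees, its underside 3 to 18 mm above the window's glass and within 7 mm of the window's centre sideways, not touching the scanner; the other vials and the bottles are within 20 mm of where they were (horizontal distance between vial and window below 0.007 m and z of vial in the frame of window between 0.003 and 0.018 m and angle between vial's own z axis and vertical below 0.12 rad and contact force between vial and the fingers above 1 N and contact force between vial and scanner below 0.1 N and linear speed of vial below 0.02 m/s and distance of each of vial_blue, vial_green, amber_bottle, white_bottle, dropper from where it was at the start of the episode below 0.02 m); the arm keeps its last pose, push and grip.
It fails at once if the splash guard is bumped (over 3 N) (contact force between guard and anything else above 3 N).
It fails at once if the scanner is touched (over 0.5 N) (contact force between scanner and anything else above 0.5 N).
It fails at once if another vial or a bottle is disturbed (moved over 20 mm) (distance of any of vial_blue, vial_green, amber_bottle, white_bottle, dropper from where it was at the start of the episode above 0.02 m).
It also fails if it takes over 64 s, if anything falls off the work surface, if the arm or the gripper's body presses on something with over 40 N, if the wrist force passes 120 N, or if a joint passes its speed limit or range.

### The arm

A 6-joint arm with a two-finger parallel gripper is mounted at the origin on the work surface. World frame = base frame: x ahead of the robot, y to its left, z up, the work surface at z = 0. Lengths are in m, angles in degrees, forces in N, time in s.
With the tool pointing down it reaches from about 0.325 to 0.75 m from the base axis. Payload 7.6 kg.
Tool frame: the origin (TCP) lies at the very end of the fingers, on their centre line; the grasp point (between the pads) lies 19 mm behind it; z points along the fingers, y is the line along which they close (so a half turn about z gives the same grasp; the last joint's range is limited). The gripper opens to 85 mm and grips with 20 to 120 N. Pads are 22 mm wide; open, the fingers measure 114 mm over their backs; the gripper's body (76 mm by 85 mm) begins 54 mm behind the grasp point. The pads swing forward as they close: fully open they stand 13 mm farther back than shut.
Start: joints at [-4.028, 2.991, 80.254, -0, 96.75, -4.028], TCP at [0.525, 0, 0.201] pointing down, gripper open.
Joint ranges: [-166.34, 166.34], [-52.06, 124.39], [6.96, 135.62], [-60.46, 240.46], [14.63, 156.25], [-167.68, 167.68]. Speed limits (degrees/s): [147.25, 147.25, 172.46, 180, 180, 180].

### API

Orientations are given as [roll, pitch, yaw] about the fixed x, y, z axes, in that order (R = Rz(yaw) Ry(pitch) Rx(roll)).
In Python, from workcell import ctrl, eyes, observe gives the robot as it stands (ctrl), with the cameras (eyes) and the readings as plain functions.
- The arm moves only by the shell command python3 inch.py 'ROWS'. ROWS is a JSON object whose key "rows" holds a list of rows, 1 to 5 of them, each of 7 numbers: a rotation vector rx, ry, rz in normalised numbers (1 is 180 degrees), then dx, dy, dz in shares of the most that a row can go, 1 being 50 mm, then the finger opening in m; each row shifts and turns the commanded pose from where the row before left it, along the tool's axes as they then stand; what a row does not reach is not made up. A row lasts 1/10 s, in which the tool goes at most 0.05 m and 8.59 degrees, less where a joint would pass 70% of its speed; a pose out of reach is approached as far as the arm can. The fingers move at their own pace and stop on an object; the grip force is fixed at half the most. Time passes only in rows, so rows that do not move let the fingers close. It prints the time, the measured TCP pose, the force, the opening and the grip force at its end. No shift or turn number may pass 1 either way. Input that does not fit is refused with a message, and nothing moves.
- observe(): the state, without advancing time (a new reading comes with each control period).
- eyes.capture(name): name is "scene" or "side" or "wrist"; returns the picture (420x560x3 uint8, red, green, blue); there is no depth.
- eyes.calibration(name): a dict with "intrinsics" (3x3 intrinsics, pixels), "origin" and "rotation" of the camera in the world; the wrist camera has in their place "hand_eye" (4x4, takes a point from camera to tool coordinates, whose origin is the TCP and whose axes are the flange's). Camera axes: x right, y up, looking along -z (the intrinsics and any distortion apply to the point x, -y, -z); pixel columns grow to the right and rows downward; lengths in m; the calibration is good to about 2 mm. A picture is of the moment at which its call begins: read the wrist's pose just before it. calibration takes no time and is no camera call.
- ctrl.finish_job(): hands the job in; it is judged then, once.
The state is a dict: "clock": time; "joint_positions": joint angles; "joint_velocities": joint speeds; "joint_efforts": joint torques, N m; "ee_pos": TCP position; "orientation": TCP orientation; "wrist_force": force on the tool from outside, world axes, zero at the start; "wrist_torque": the same for the moment, N m; "width": finger opening in m; "gripper_force": force on a finger pad.
Only numpy, scipy, OpenCV 4.12 (cv2) and the standard library are available. Lean on these libraries where they do the work, as an engineer would, in place of code of your own. Each camera call takes 0.05 s, during which the arm holds its last target. There are 200 camera calls.

## Working session

There is one attempt and no reset: what is moved stays moved. The work goes in short steps, Python scripts to look and compute and a shell command to move; the robot and the scene stay as the last step left them, time stands still between calls to the robot, and variables do not carry over. Pictures are saved under pics/ and viewed, at most 10 in all, crops included, and the job is handed in when it is done.

```bash
ls; mkdir -p pics; python3 - <<'E'
from workcell import ctrl, eyes, observe
import cv2
print(observe())
for n in("scene","side"):
    im=eyes.capture(n); cv2.imwrite(f"pics/{n}0.png",im[:,:,::-1])
for n in("scene","side","wrist"): print(n,eyes.calibration(n))
E
```

```text
inch.py
pics
workcell.py
{'clock': 0.0, 'joint_positions': array([-4.02763056e+00,  3.02779469e+00,  8.03155986e+01,  7.83778729e-04,
        9.67481494e+01, -4.02605677e+00]), 'joint_velocities': array([-0.09502867,  0.05696808, -0.03854684,  0.02559494, -0.00118239,
       -0.12188393]), 'joint_efforts': array([ 8.02730119e-04, -3.81666934e+01, -3.60182977e+01,  8.43031398e-05,
        6.19437444e-03, -2.66336252e-05]), 'ee_pos': array([5.24644400e-01, 5.46207574e-05, 2.00444474e-01]), 'orientation': array([-1.79908738e+02, -7.20379278e-03,  8.99985119e+01]), 'wrist_force': array([ 0.5105282 , -0.78081797,  0.49218143]), 'wrist_torque': array([-0.01021466,  0.03703098, -0.01159846]), 'gripper_force': 0.0, 'width': 0.08510590248784308}
scene {'intrinsics': array([[389.42275611,   0.        , 280.31893722],
       [  0.        , 389.42275611, 207.98411812],
       [  0.        ,   0.        ,   1.        ]]), 'origin': array([1.15767945, 0.20656914, 0.56073582]), 'rotation': array([ 53.10617526,  -0.37927136, 110.96814869])}
side {'intrinsics': array([[442.18859783,   0.        , 282.2730648 ],
       [  0.        , 442.18859783, 212.53068687],
       [  0.        ,   0.        ,   1.        ]]), 'origin': array([0.30789595, 0.59565286, 0.69149799]), 'rotation': array([ 4.91089463e+01,  4.92887820e-02, -1.58689104e+02])}
wrist {'intrinsics': array([[297.7391914 ,   0.        , 278.80598141],
       [  0.        , 297.7391914 , 209.7720812 ],
       [  0.        ,   0.        ,   1.        ]]), 'hand_eye': array([[-8.24313763e-04,  9.56890599e-01,  2.90447416e-01,
         7.33172229e-02],
       [ 9.99999597e-01,  8.91765179e-04, -9.98744823e-05,
        -2.07642434e-04],
       [-3.54579845e-04,  2.90447217e-01, -9.56890949e-01,
        -1.72579682e-01],
       [ 0.00000000e+00,  0.00000000e+00,  0.00000000e+00,
         1.00000000e+00]])}
```

View pics/scene0.png

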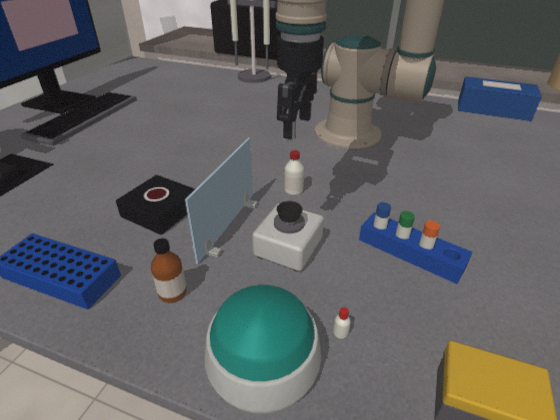

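View pics/side0.png

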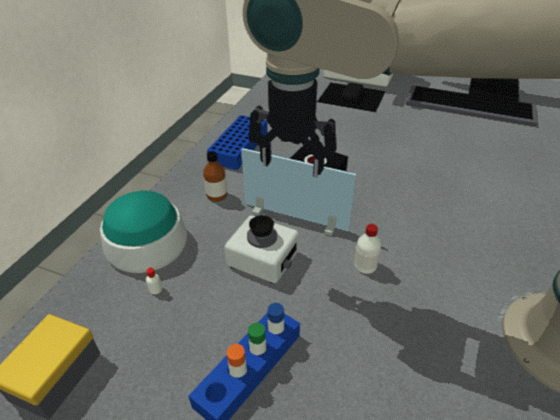

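The scene camera shows the rack right of centre: blue cap (383,211), green (406,219), orange (431,229), empty hole (455,254). The cup is at (289,212), the window at (157,195), and the guard stands between them. I'll enlarge the key parts.

```bash
python3 - <<'E'
import cv2,numpy as np
a=cv2.imread("pics/scene0.png"); b=cv2.imread("pics/side0.png")
def c(im,x,y,w=100,h=75): return cv2.resize(im[y:y+h,x:x+w],(400,300),interpolation=cv2.INTER_CUBIC)
# tiles 100x75 at 4x ; offsets: 
cv2.imwrite("pics/crA.png",np.vstack([np.hstack([c(a,370,195),c(a,240,190)]),np.hstack([c(a,110,165),c(a,180,140,)])]))
cv2.imwrite("pics/crB.png",np.vstack([np.hstack([c(b,210,300),c(b,215,205)]),np.hstack([c(b,270,130),c(b,190,345)])]))
E
```

```text
(no output)
```

View pics/crA.png

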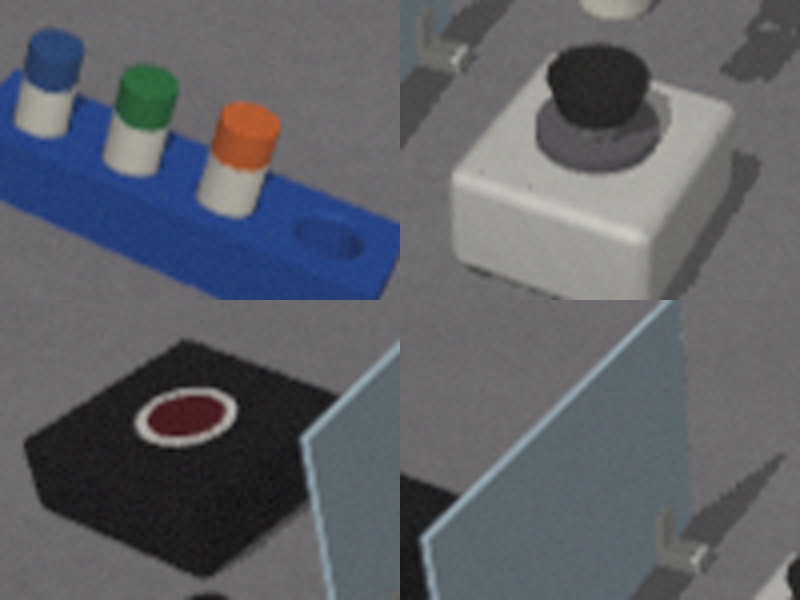

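View pics/crB.png

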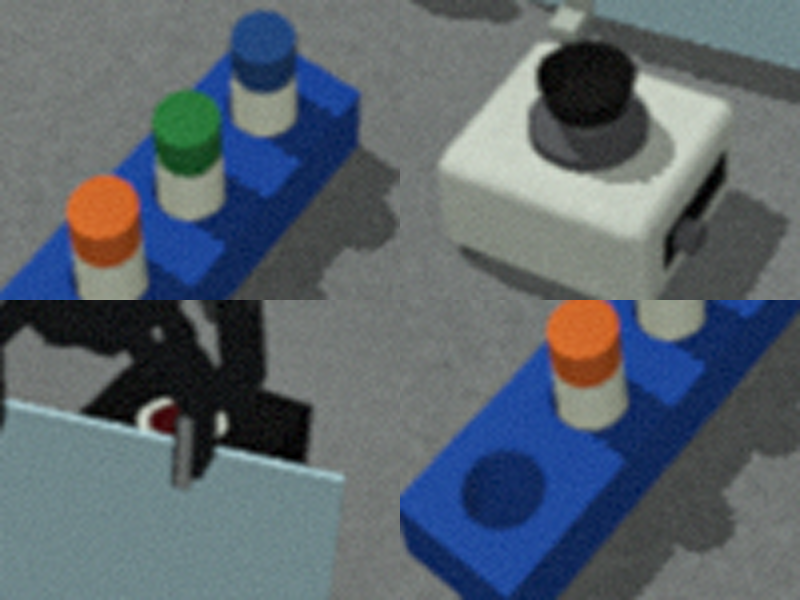

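Reading the 4x crops gives these pixels:
- **Scene camera:** orange top (432.2,224.7), green (407,215.5), blue (383.8,206.2), empty hole (452,255), cup rim (289.5,207), window (156.8,194), guard top ends (185.5,199.5) and (254,143).
- **Side camera:** orange top (236,352), green (256.8,329.8), blue (275.8,309.8), hole (215.8,392.5), rim (261.8,223), window, partly hidden, (315.5,160), guard top ends (243.5,149.5) and (355.8,174.3).

```bash
cat >h.py <<'E'
import numpy as np
from scipy.spatial.transform import Rotation as R
from workcell import ctrl, eyes, observe
def cam(n,st=None):
    c=eyes.calibration(n); K=c["intrinsics"]
    if n=="wrist":
        T=np.array(c["hand_eye"]); Rt=R.from_euler('xyz',st["orientation"],degrees=True).as_matrix()
        return K,Rt@T[:3,:3],st["ee_pos"]+Rt@T[:3,3]
    return K,R.from_euler('xyz',c["rotation"],degrees=True).as_matrix(),np.array(c["origin"])
def ray(cm,uv):
    K,M,o=cm; p=np.linalg.solve(K,[*uv,1]); d=M@[p[0],-p[1],-p[2]]; return o,d/np.linalg.norm(d)
def plane(cm,uv,z):
    o,d=ray(cm,uv); return o+d*(z-o[2])/d[2]
def tri(rs):
    A=sum(np.eye(3)-np.outer(d,d) for o,d in rs); b=sum((np.eye(3)-np.outer(d,d))@o for o,d in rs); return np.linalg.solve(A,b)
def proj(cm,P):
    K,M,o=cm; q=M.T@(np.array(P)-o); q=K@[q[0],-q[1],-q[2]]; return q[:2]/q[2]
E
python3 - <<'E'
from h import *
np.set_printoptions(precision=4,suppress=True)
s,d=cam("scene"),cam("side")
for n,a,b,z in [("orange",(432.2,224.7),(236,352),.088),("green",(407,215.5),(256.8,329.8),.088),("blue",(383.8,206.2),(275.8,309.8),.088),("hole",(452,255),(215.8,392.5),.04),("rim",(289.5,207),(261.8,223),.104),("win",(156.8,194),(315.5,160),.051),("gNear",(185.5,199.5),(243.5,149.5),.16),("gFar",(254,143),(355.8,174.3),.16)]:
    print(n,plane(s,a,z),plane(d,b,z),tri([ray(s,a),ray(d,b)]))
E
```

```text
orange [0.5116 0.2747 0.088 ] [0.5092 0.2756 0.088 ] [0.5097 0.2749 0.0866]
green [0.4999 0.2262 0.088 ] [0.4956 0.2277 0.088 ] [0.4964 0.2263 0.0856]
blue [0.4855 0.1785 0.088 ] [0.4819 0.1806 0.088 ] [0.4825 0.1786 0.0857]
hole [0.5285 0.3234 0.04  ] [0.5237 0.324  0.04  ] [0.5248 0.3235 0.0373]
rim [0.5788 0.0073 0.104 ] [0.5811 0.0079 0.104 ] [0.5807 0.0082 0.105 ]
win [ 0.5759 -0.3146  0.051 ] [ 0.5726 -0.3158  0.051 ] [ 0.5732 -0.3173  0.0492]
gNear [ 0.6961 -0.1463  0.16  ] [ 0.6877 -0.1423  0.16  ] [ 0.6913 -0.1497  0.1553]
gFar [ 0.4569 -0.1212  0.16  ] [ 0.4349 -0.1413  0.16  ] [ 0.436 -0.135  0.155]
```

Both cameras agree to within 2–4 mm, and the hole spacing comes out at 50 mm. Next I move above the orange vial, turning so the fingers close across the row.

The manual's scale: shifts go in shares of 50 mm and turns go in shares of 180 degrees. Converting my numbers, 0.05 m is 1, -0.015 m is -0.3.

```bash
python3 inch.py '{"rows": [[0,0,0,1,0,0,0.085],[0,0,0,1,0,0,0.085],[0,0,0,1,0,0,0.085],[0,0,0,1,0,0,0.085],[0,0,0,0.9,-0.3,0,0.085]]}'; python3 inch.py '{"rows": [[0,0,0.0456,0,0,0,0.085],[0,0,0.0456,0,0,0,0.085],[0,0,0,0,0,0,0.085],[0,0,0,0,0,0,0.085]]}'; python3 - <<'E'
from h import *
import cv2
st=observe(); im=eyes.capture("wrist"); print(st["ee_pos"],st["orientation"])
cm=cam("wrist",st)
for P in [(.510,.275,.088),(.4965,.2265,.088),(.525,.3235,.04)]: print(proj(cm,P))
cv2.imwrite("pics/w1.png",im[:,:,::-1])
E
```

```text
clock: 0.6
ee_pos: [0.5098, 0.2471, 0.2003]
orientation: [-179.9, 0.0, 90.0]
wrist_force: [1.2, 0.5, 0.4]
width: 0.0851
gripper_force: 0.0
clock: 1.0
ee_pos: [0.51, 0.2449, 0.201]
orientation: [-180.0, 0.0, 73.8]
wrist_force: [0.1, -0.5, 0.5]
width: 0.0847
gripper_force: 0.0
[0.50995342 0.24486119 0.20099416] [-1.79976351e+02  1.92005079e-02  7.38059364e+01]
[270.08911395 167.605221  ]
[271.11051501 217.34029462]
[271.72987801 113.08184391]
```

View pics/w1.png

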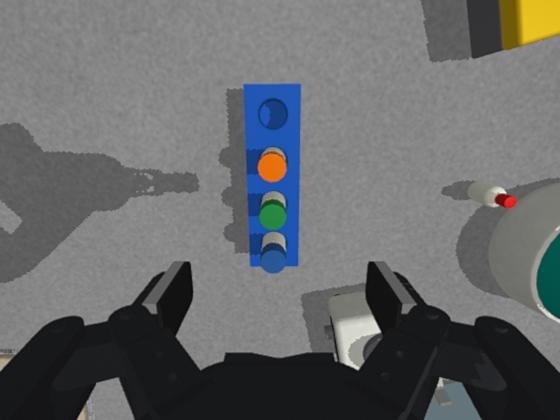

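The wrist view shows the orange cap at (271.5,167), 1.5 px from the prediction. The rack is aligned with the tool to within 1°, so I measure once more and work out the shift.

```bash
python3 - <<'E'
from h import *
st=observe(); cm=cam("wrist",st)
Rt=R.from_euler('xyz',st["orientation"],degrees=True).as_matrix()
for uv in [(271.5,167),(273,214),(274,257)]: print(plane(cm,uv,.088))
P=plane(cm,(271.5,167),.088)*.5+.5*np.array([.510,.275,.088]); P[2]=.048
print(P,Rt.T@(P-st["ee_pos"]))
E
```

```text
[0.5115682  0.27502638 0.088     ]
[0.49940899 0.22920403 0.088     ]
[0.48683508 0.18334761 0.088     ]
[0.5107841  0.27501319 0.048     ] [ 0.02934265 -0.00769328  0.15306767]
```

To row units: 0.05 m is 1, 0.029 m is 0.58.

```bash
python3 inch.py '{"rows": [[0,0,0,0.58,-0.16,0,0.085],[0,0,0,0,0,1,0.085],[0,0,0,0,0,1,0.085],[0,0,0,0,0,0.7,0.085],[0,0,0,0,0,0.36,0.085]]}'; python3 inch.py '{"rows": [[0,0,0,0,0,0,0.085],[0,0,0,0,0,0,0.085],[0,0,0,0,0,0,0.02],[0,0,0,0,0,0,0.02],[0,0,0,0,0,0,0.02]]}';python3 inch.py '{"rows": [[0,0,0,0,0,0,0.02],[0,0,0,0,0,0,0.02],[0,0,0,0,0,0,0.02],[0,0,0,0,0,0,0.02]]}'
```

```text
clock: 1.55
ee_pos: [0.5086, 0.2738, 0.0439]
orientation: [-179.7, 0.2, 73.7]
wrist_force: [-0.5, 0.9, -0.3]
width: 0.0852
gripper_force: 0.0
clock: 2.05
ee_pos: [0.5112, 0.2753, 0.0496]
orientation: [179.9, -0.1, 73.6]
wrist_force: [0.5, -0.9, 0.2]
width: 0.0439
gripper_force: 0.0
clock: 2.45
ee_pos: [0.5111, 0.2754, 0.0493]
orientation: [179.9, -0.1, 73.6]
wrist_force: [-0.1, -0.6, 5.8]
width: 0.0249
gripper_force: 58.7
```

Gripped at 58.7 N, with the vial's underside about 41.3 mm below the TCP. Now I lift it and check.

```bash
python3 inch.py '{"rows": [[0,0,0,0,0,-0.2,0.02],[0,0,0,0,0,-0.6,0.02],[0,0,0,0,0,-1,0.02],[0,0,0,0,0,-0.8,0.02],[0,0,0,0,0,0,0.02]]}';  python3 inch.py '{"rows": [[0,0,0,0,0,0,0.02],[0,0,0,0,0,0,0.02]]}'; python3 - <<'E'
from h import *
import cv2
np.set_printoptions(precision=4,suppress=True)
st=observe(); p=st["ee_pos"]
im=np.hstack([cv2.resize(eyes.capture(n)[int(v)-75:int(v)+75,int(u)-100:int(u)+100],(400,300),interpolation=2) for n in("scene","side") for u,v in [np.round(proj(cam(n),p))]])
cv2.imwrite("pics/lift.png",im[:,:,::-1])
for n in("scene","side"): print(n,np.round(proj(cam(n),p)),proj(cam(n),p-[0,0,.0413]),proj(cam(n),p+[0,0,.0387]))
Rt=R.from_euler('xyz',st["orientation"],degrees=True).as_matrix()
print(p,st["orientation"],Rt.T@(np.array([.5800,.0078,p[2]])-p))
E
```

```text
clock: 2.95
ee_pos: [0.5129, 0.2762, 0.1862]
orientation: [179.5, -0.5, 73.6]
wrist_force: [0.4, 0.1, 0.2]
width: 0.0247
gripper_force: 59.5
clock: 3.15
ee_pos: [0.5098, 0.2747, 0.1764]
orientation: [-179.9, 0.1, 73.6]
wrist_force: [-0.4, 0.4, -1.2]
width: 0.025
gripper_force: 59.5
scene [444. 186.] [438.4016 204.3978] [449.9889 167.1212]
side [232. 317.] [233.6849 333.6676] [229.3451 299.2892]
[0.5098 0.2747 0.1764] [-179.8611    0.1238   73.5996] [-0.2362  0.1428  0.0002]
```

View pics/lift.png

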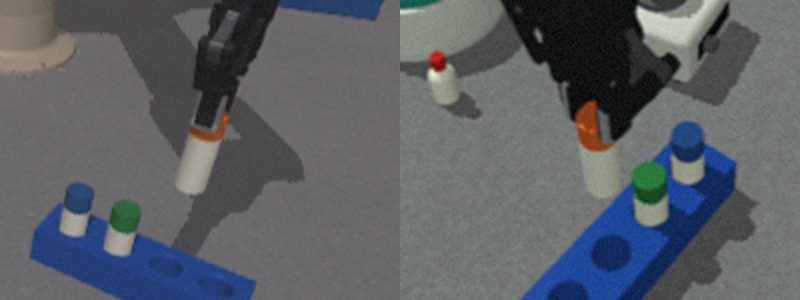

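The vial is held upright. Its underside is at (191,187) in the scene crop, against a predicted (189,187), and the side view agrees. Now to above the mixer.

To row units: -0.04 m is -0.8, 0.024 m is 0.48.

```bash
python3 inch.py '{"rows": [[0,0,0,-0.8,0.48,0,0.02],[0,0,0,-0.8,0.48,0,0.02],[0,0,0,-0.8,0.48,0,0.02],[0,0,0,-0.8,0.48,0,0.02],[0,0,0,-0.8,0.48,0,0.02]]}';  python3 inch.py '{"rows": [[0,0,0,-0.72,0.46,0,0.02],[0,0,0,0,0,0,0.02],[0,0,0,0,0,0,0.02]]}'; python3 - <<'E'
from h import *
import cv2
np.set_printoptions(precision=4,suppress=True)
st=observe(); p=st["ee_pos"]
t=[]
for n in("scene","side"):
    u,v=np.round(proj(cam(n),[.58,.008,.12])).astype(int)
    im=eyes.capture(n)[v-50:v+50,u-66:u+67]; t.append(cv2.resize(im,(400,300),interpolation=2)); print(n,u-66,v-50,proj(cam(n),p-[0,0,.0413]),proj(cam(n),[.58,.0078,.104]))
cv2.imwrite("pics/mix.png",np.hstack(t)[:,:,::-1])
Rt=R.from_euler('xyz',st["orientation"],degrees=True).as_matrix()
print(p,st["orientation"],Rt.T@(np.array([.5800,.0078,p[2]])-p))
E
```

```text
clock: 3.75
ee_pos: [0.5688, 0.0475, 0.177]
orientation: [-179.9, 0.0, 73.6]
wrist_force: [0.9, 0.1, -0.8]
width: 0.0246
gripper_force: 59.5
clock: 4.05
ee_pos: [0.5806, 0.0076, 0.1769]
orientation: [-179.9, 0.0, 73.5]
wrist_force: [0.4, -0.5, -1.3]
width: 0.0245
gripper_force: 59.5
scene 224 151 [289.6935 194.2919] [289.5579 207.3924]
side 196 167 [261.5833 210.8341] [262.35   223.1143]
[0.5806 0.0076 0.1769] [-179.8568    0.013    73.4921] [ 0.     -0.0007  0.    ]
```

View pics/mix.png

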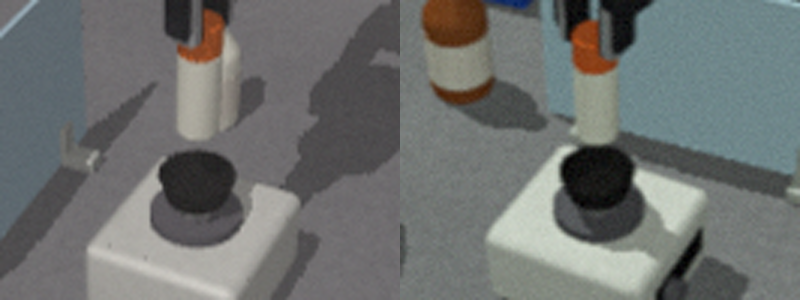

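The vial is centred on the cup axis in both views, at x 198 and x 597. Next I go down to the floor, then press in small steps.

To row units: 0.02 m is 0.4, 0.015 m is 0.3.

```bash
python3 inch.py '{"rows": [[0,0,0,0,-0.01,0.4,0.02],[0,0,0,0,0,0.3,0.02],[0,0,0,0,0,0.16,0.02],[0,0,0,0,0,0,0.02],[0,0,0,0,0,0,0.02]]}';  python3 inch.py '{"rows": [[0,0,0,0,0,0.08,0.02],[0,0,0,0,0,0.06,0.02],[0,0,0,0,0,0.04,0.02],[0,0,0,0,0,0,0.02],[0,0,0,0,0,0,0.02]]}'
```

```text
clock: 4.65
ee_pos: [0.5807, 0.0088, 0.1357]
orientation: [180.0, -0.0, 73.6]
wrist_force: [0.5, 0.3, -0.1]
width: 0.0245
gripper_force: 59.5
clock: 5.15
ee_pos: [0.5812, 0.0084, 0.1272]
orientation: [179.9, -0.0, 73.6]
wrist_force: [1.9, -0.4, 4.3]
width: 0.0245
gripper_force: 60.0
```

To row units: 0.002 m is 0.04.

```bash
python3 inch.py '{"rows": [[0,0,0,0,0,0.04,0.02],[0,0,0,0,0,0.04,0.02],[0,0,0,0,0,0,0.02],[0,0,0,0,0,0,0.02]]}'; python3 inch.py '{"rows": [[0,0,0,0,0,0.02,0.02],[0,0,0,0,0,0,0.02],[0,0,0,0,0,0,0.02]]}'
```

```text
clock: 5.55
ee_pos: [0.5812, 0.0084, 0.1235]
orientation: [179.9, -0.0, 73.6]
wrist_force: [1.5, -0.5, 7.1]
width: 0.0251
gripper_force: 60.3
clock: 5.85
ee_pos: [0.5815, 0.0085, 0.1232]
orientation: [179.8, -0.0, 73.6]
wrist_force: [-0.1, 0.1, 11.1]
width: 0.0248
gripper_force: 60.7
```

The force has passed 8 N and the height has stopped dropping, so the cup is on its stop. I push a hair more and hold for 2.5 s.

To row units: 0.0005 m is 0.01.

```bash
python3 inch.py '{"rows": [[0,0,0,0,0,0.01,0.02],[0,0,0,0,0,0,0.02],[0,0,0,0,0,0,0.02],[0,0,0,0,0,0,0.02],[0,0,0,0,0,0,0.02]]}'; for i in 1 2 3 4; do python3 inch.py '{"rows": [[0,0,0,0,0,0,0.02],[0,0,0,0,0,0,0.02],[0,0,0,0,0,0,0.02],[0,0,0,0,0,0,0.02],[0,0,0,0,0,0,0.02]]}' | grep -E "clock|pos|force"; done
```

```text
clock: 6.35
ee_pos: [0.5816, 0.0085, 0.1232]
orientation: [179.8, -0.1, 73.6]
wrist_force: [-0.9, -1.1, 13.0]
width: 0.0248
gripper_force: 60.8
clock: 6.85
ee_pos: [0.5816, 0.0085, 0.1232]
wrist_force: [0.1, -0.1, 11.4]
gripper_force: 60.8
clock: 7.35
ee_pos: [0.5816, 0.0085, 0.1232]
wrist_force: [-0.2, 0.8, 11.3]
gripper_force: 60.8
clock: 7.85
ee_pos: [0.5816, 0.0084, 0.1232]
wrist_force: [-0.7, -0.3, 11.8]
gripper_force: 60.8
clock: 8.35
ee_pos: [0.5816, 0.0085, 0.1232]
wrist_force: [-0.5, 1.1, 11.8]
gripper_force: 60.8
```

Held for over 2.5 s. Now I raise it well above the guard and fly slightly past the window, so the wrist camera can see it.

To row units: -0.045 m is -0.9, -0.04 m is -0.8.

```bash
python3 inch.py '{"rows": [[0,0,0,0,0,-0.4,0.02],[0,0,0,0,0,-0.8,0.02],[0,0,0,0,0,-0.9,0.02],[0,0,0,0,0,-0.7,0.02],[0,0,0,0,0,0,0.02]]}'; python3 inch.py '{"rows": [[0,0,0,-0.9,0.246,0,0.02],[0,0,0,-0.9,0.246,0,0.02],[0,0,0,-0.9,0.246,0,0.02],[0,0,0,-0.9,0.246,0,0.02]]}';python3 inch.py '{"rows": [[0,0,0,-0.9,0.246,0,0.02],[0,0,0,-0.9,0.246,0,0.02],[0,0,0,-0.9,0.246,0,0.02],[0,0,0,-0.9,0.246,0,0.02],[0,0,0,0,0,0,0.02]]}';python3 inch.py '{"rows": [[0,0,0,0,0,0,0.02],[0,0,0,0,0,0,0.02]]}'; python3 - <<'E'
from h import *
import cv2
st=observe(); im=eyes.capture("wrist"); print(st["ee_pos"],st["orientation"])
u,v=np.round(proj(cam("wrist",st),[.5745,-.3155,.051])).astype(int)
print(u-66,v-50); t=[cv2.resize(im[v-50:v+50,u-66:u+67],(400,300),interpolation=2)]
im=eyes.capture("side"); u,v=np.round(proj(cam("side"),[.5745,-.3155,.051])).astype(int)
print(u-66,v-50); t+=[cv2.resize(im[v-50:v+50,u-66:u+67],(400,300),interpolation=2)]
cv2.imwrite("pics/win.png",np.hstack(t)[:,:,::-1])
E
```

```text
clock: 8.85
ee_pos: [0.5819, 0.0085, 0.2665]
orientation: [179.5, -0.1, 73.6]
wrist_force: [-0.1, 0.7, 0.3]
width: 0.0246
gripper_force: 59.5
clock: 9.25
ee_pos: [0.5761, -0.1795, 0.2587]
orientation: [-179.8, -0.0, 73.6]
wrist_force: [0.7, 0.3, -0.2]
width: 0.0248
gripper_force: 59.5
clock: 9.75
ee_pos: [0.571, -0.3699, 0.2556]
orientation: [-179.6, -0.1, 73.2]
wrist_force: [0.2, 0.6, -2.1]
width: 0.0248
gripper_force: 59.5
clock: 9.95
ee_pos: [0.5734, -0.3636, 0.2599]
orientation: [-179.9, -0.1, 73.7]
wrist_force: [0.3, 0.2, 0.3]
width: 0.0246
gripper_force: 59.5
[ 0.57344714 -0.36361758  0.25991376] [-1.79915320e+02 -5.24449671e-02  7.36580406e+01]
203 92
249 110
```

View pics/win.png

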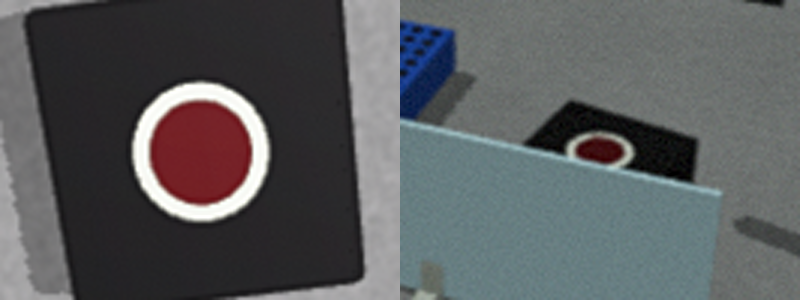

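In the wrist crop the window centre is at (201,152), which is image (269.8,142.7). The side view gives (315.5,160).

```bash
python3 - <<'E'
from h import *
st=observe(); cm=cam("wrist",st); p=st["ee_pos"]
a=plane(cm,(269.8,142.7),.051); b=plane(cam("scene"),(156.8,194),.051); c=plane(cam("side"),(315.5,160),.051); print(a,b,c)
P=np.mean([a,a,b,c],0); P[2]=.0515+.010+.0412; print(P)
Rt=R.from_euler('xyz',st["orientation"],degrees=True).as_matrix(); print(p,Rt.T@(P-p))
E
```

```text
[ 0.57572609 -0.31662215  0.051     ] [ 0.57591274 -0.3145773   0.051     ] [ 0.57259293 -0.31579832  0.051     ]
[ 0.57498946 -0.31590498  0.1027    ]
[ 0.57372347 -0.36326904  0.2610713 ] [ 0.04579466 -0.01210278  0.1583755 ]
```

The three cameras agree within 3 mm. I move over the window, go down, and slow near the end to avoid overshoot.

To row units: 0.04 m is 0.8, 0.03 m is 0.6.

```bash
python3 inch.py '{"rows": [[0,0,0,0.46,-0.12,0,0.02],[0,0,0,0.46,-0.12,0,0.02],[0,0,0,0,0,0.6,0.02],[0,0,0,0,0,0.8,0.02],[0,0,0,0,0,0.6,0.02]]}'; python3 inch.py '{"rows": [[0,0,0,0,0,0.4,0.02],[0,0,0,0,0,0.2,0.02],[0,0,0,0,0,0,0.02],[0,0,0,0,0,0,0.02],[0,0,0,0,0,0,0.02]]}'; python3 inch.py '{"rows": [[0,0,0,0,0,0.2,0.02],[0,0,0,0,0,0.2,0.02],[0,0,0,0,0,0.1,0.02],[0,0,0,0,0,0,0.02],[0,0,0,0,0,0,0.02]]}'
```

```text
clock: 10.55
ee_pos: [0.5747, -0.3153, 0.1592]
orientation: [-180.0, -0.0, 73.7]
wrist_force: [0.6, -0.3, -0.6]
width: 0.0248
gripper_force: 59.5
clock: 11.05
ee_pos: [0.5756, -0.3174, 0.133]
orientation: [179.8, 0.1, 73.6]
wrist_force: [-0.5, 0.3, -0.2]
width: 0.0248
gripper_force: 59.6
clock: 11.55
ee_pos: [0.5748, -0.3171, 0.1057]
orientation: [-180.0, -0.0, 73.6]
wrist_force: [0.1, -0.1, 0.6]
width: 0.0248
gripper_force: 59.6
```

To row units: 0.003 m is 0.06, 0.001 m is 0.02.

```bash
python3 inch.py '{"rows": [[0,0,0,0.02,0,0.06,0.02],[0,0,0,0,0,0,0.02],[0,0,0,0,0,0,0.02],[0,0,0,0,0,0,0.02],[0,0,0,0,0,0,0.02]]}'; python3 - <<'E'
from h import *
import cv2
st=observe(); p=st["ee_pos"]; print(p)
u,v=np.round(proj(cam("scene"),[.575,-.316,.07])).astype(int)
im=eyes.capture("scene")[v-50:v+50,u-66:u+67]
print(u-66,v-50,proj(cam("scene"),p-[0,0,.0412]),proj(cam("scene"),[.575,-.316,.051]))
cv2.imwrite("pics/fin.png",cv2.resize(im,(800,600),interpolation=2)[:,:,::-1])
E
```

```text
clock: 12.05
ee_pos: [0.5752, -0.3162, 0.103]
orientation: [180.0, 0.0, 73.6]
wrist_force: [-1.0, -0.3, -1.2]
width: 0.0245
gripper_force: 59.6
[ 0.57516759 -0.3162383   0.10296669]
89 137 [155.50458981 189.77221333] [156.51206062 193.6569526 ]
```

View pics/fin.png

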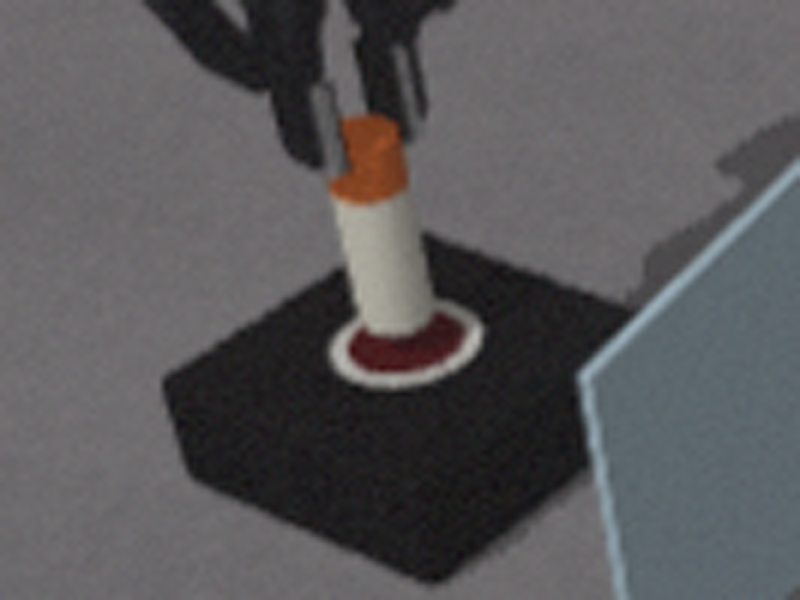

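The vial hovers upright over the window. Its underside centre is at about (398,318), against the window centre at (407,343), which matches the offset expected for 1 cm height.

```bash
python3 -c "
from workcell import ctrl, eyes, observe
print(ctrl.finish_job())"
```

```text
the job is handed in; nothing more can be done
None
```

I pressed the orange-capped vial in the mixer cup for over 2.5 s, carried it over the guard, and handed the job in with it held still, upright, about 1 cm above the scanner window; no verdict was returned.

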